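Fit the battery in a work lamp and test it

ROBOT

A 6-joint arm with a two-finger parallel gripper is mounted at the origin on the work surface. World frame = base frame: x ahead of the robot, y to its left, z up, the work surface at z = 0. Lengths are in m, angles in rad, forces in N, time in s.
With the tool pointing down it reaches from about 0.25 to 0.725 m from the base axis. Payload 4 kg.
Tool frame: the origin (TCP) lies midway between the tips of the shut fingers; the grasp point (between the pads) lies bot.pinch_z behind it (bot.pinch_z is the distance from the TCP to the grasp point, in m); z points along the fingers, y is the line along which they close (so a half turn about z gives the same grasp; the last joint's range is limited). The gripper opens to 85 mm and grips with 20 to 120 N. Pads are 22 mm wide; open, the fingers measure 114 mm over their backs; the gripper's body (76 mm by 85 mm) begins 54 mm behind the grasp point. The pads swing forward as they close: fully open they stand 13 mm farther back than shut.
Start: joints at [0, 0.241, 0.005, 1.335, 0, 1.571], TCP at [0.5, -0, 0.231] pointing down, gripper open.
Joint ranges: [-2.72, 2.72], [-1.05, 1.87], [-1.09, 1.28], [-1.99, 2.15], [-1.42, 1.44], [-3.14, 3.14]. Speed limits (rad/s): [2.79, 2.79, 3.14, 3.14, 3.14, 3.14].

INTERFACE

Orientations are given as a unit quaternion [x, y, z, w].
In Python, from workcell import bot gives the robot as it stands.
- The arm moves only by the shell command python3 jog.py 'ROWS'. ROWS is a JSON list of rows, 1 to 10 of them, each of 7 numbers: a rotation vector rx, ry, rz in rad, then dx, dy, dz in m, then the finger opening in m; each row is the pose to reach, as a shift and turn from the pose commanded when the command began, along the tool's axes at that moment; what a row does not reach only later rows make up. A row lasts 1/8 s, in which the tool goes at most 0.0625 m and 0.188 rad, less where a joint would pass 70% of its speed; a pose out of reach is approached as far as the arm can. The fingers move at their own pace and stop on an object; the grip force is fixed at half the most. Time passes only in rows, so rows that do not move let the fingers close. It prints the time, the measured TCP pose, the force, the opening and the grip force at its end.
- bot.get_obs(): the state, without advancing time (a new reading comes with each control period).
- bot.camera(name): name is "scene" or "side" or "wrist"; returns the picture (420x560x3 uint8, red, green, blue); there is no depth.
- bot.calibration(name): a dict with "mtx" (3x3 intrinsics, pixels), "R" (3x3) and "t" (3): a world point X has camera coordinates R X + t. Camera axes: x right, y down, z forward; pixel columns grow to the right and rows downward; lengths in m; the calibration is good to about 2 mm. The wrist camera is an equidistant fisheye: a pixel r from the principal point sees the ray r / f radians off the axis. A picture is of the moment at which its call begins: read the wrist's pose just before it. calibration takes no time and is no camera call; for the wrist camera it gives the pose at the moment of the call.
- bot.job_done(): hands the job in; it is judged then, once.
The state is a dict: "clock": time; "joint_pos": joint angles; "joint_vel": joint speeds; "tau": joint torques, N m; "eef_pos": TCP position; "tool_rot": TCP orientation; "ft_force": force on the tool from outside, world axes, zero at the start; "ft_torque": the same for the moment, N m; "grip_width": finger opening in m; "grasp_force": force on a finger pad.
Only numpy, scipy, OpenCV 4.12 (cv2) and the standard library are available. Lean on these libraries where they do the work, as an engineer would, in place of code of your own. Each camera call takes 0.05 s, during which the arm holds its last target. There are 200 camera calls.

TASK

The black work lamp lies face down on the desk: turn both turn buttons aside, lift the cover panel out of its frame and lay it flat on the desk, handle up. Then put the battery in the open bay, press it down until it is fully home, flush with the bay's rim, and flick the toggle switch fully over to on, leaving the turn buttons aside and the panel on the desk. Leave the drill bit case, the hinge and the screwdriver where they lie.

Things in the scene. Friction and masses are not known exactly. Their poses are not given: they have to be found in the camera images.
- lamp: Fixed black work lamp lying face down, a slab 55 mm high, x -65 to +105, y -90 to +90 mm in its frame; low wire bail handle at its far side to x 140, y +-105. Origin on the desk below the bay's centre; x away from the robot at yaw 0, y left, z up. Its upper face (z 55) is the bay's rim; on it a frame 4 mm high, opening 69 x 99 mm, outside x +-40.5, y +-69.5 mm, holds the panel.
- bay (a point): Centre of the bay's mouth at rim level (lamp frame 0, 0, 55 mm), under the panel; axes as the lamp's. Recess 40 (x) x 68 (y) x 34 mm deep, mouth bevelled 3 mm. A sprung brass contact in each end (+-y) stands out 3 mm, 5 to 23 mm below the rim: it holds the battery well proud of the rim when let go. Pushing home takes about 8 to 20 N; it then stays in.
- panel: Loose grey cover panel, a plate 66 (x) x 96 (y) x 4 mm with a handle rib in its middle, 10 (x) x 28 (y) x 16 mm high (its top 20 mm above the underside), 60 g. Origin at the centre of its underside, z up. It lies in the lamp's frame, underside at z = 55 mm, axes as the lamp's, 1.5 mm play all round, held down by the turn buttons.
- battery: Loose black battery pack with a silver band, a block 36 (x) x 64 (y) x 34 mm high, 160 g, standing on its 36 x 64 mm underside. Origin at the centre of the underside, z up. Goes into the bay this way up, long side along the lamp's y; either way round will do. Its top is flat: no handle.
- turn_left_grip (a point): Top centre of the steel turn button at the panel's left (+y) end, on its pivot axis (lamp frame 0, 59, 75 mm). A flat bar 36 x 10 x 4 mm with round ends, 60 to 64 mm above the desk, and on it a thumb fin 24 long, 8 wide, 11 mm high (64 to 75 mm). The point turns with the button; its y axis runs along the bar and fin.
- turn_right_grip (a point): The same on the turn button at the panel's right (-y) end (lamp frame 0, -59, 75 mm).
- turn_left (a joint): Left turn button's angle about the vertical, rad, counter-clockwise from above positive, range -1.6 to 1.6. At 0 the bar lies along the lamp's y, 7 mm over the panel's edge; beyond about 1.1 either way it is clear. Aside = about a quarter turn, either way. Stiff (0.03 N m): stays where it is left.
- turn_right (a joint): The same for the right turn button.
- switch (a joint): Angle of the chrome toggle switch, rad: near 0 off (bat leans 0.45 rad from upright to the lamp's -y, right), 0.9 fully on (leans 0.45 rad to +y, left). Stiff (0.02 N m), stays where it is left. Its pivot is at lamp frame (80, 0, 59 mm), its axis along the lamp's x.
- switch_tip (a point): Centre of the 9 mm ball at the tip of the toggle's bat, 26 mm from its pivot; moves with it.
- bit_case: Loose yellow plastic drill bit case, 70 (x) x 120 (y) x 34 mm. Origin at the centre of its underside. Bystander.
- hinge: Loose stainless butt hinge lying open, 64 (x) x 75 (y) x 3 mm (8 mm at the knuckle). Origin at the centre of its underside. Bystander.
- screwdriver: Loose orange-handled screwdriver lying on the desk, about 200 mm long along its x, handle to -x. Origin midway along it, on the desk. Bystander.

How it is judged:
By the outcome, as a careful person would: the job done as asked, in the order asked, and still so for the second after the job is handed in, with the robot touching nothing.
It also fails if it takes over 72 s, if anything falls off the work surface, if the arm or the gripper's body presses on something with over 40 N, if the wrist force passes 120 N, or if a joint passes its speed limit or range.

## Working session

There is one attempt and no reset: what is moved stays moved. The work goes in short steps, Python scripts to look and compute and a shell command to move; the robot and the scene stay as the last step left them, time stands still between calls to the robot, and variables do not carry over. Pictures are saved under pics/ and viewed, at most 13 in all, crops included, and the job is handed in when it is done.

```bash
ls; mkdir -p pics; python3 - <<'E'
from workcell import bot
import cv2
for n in ("scene","side"):
    im=bot.camera(n); cv2.imwrite(f"pics/{n}0.png",cv2.cvtColor(im,cv2.COLOR_RGB2BGR))
    c=bot.calibration(n); print(n,c["mtx"].tolist(),c["R"].tolist(),c["t"].tolist())
print(bot.pinch_z, bot.get_obs())
E
```

```text
jog.py
pics
workcell.py
scene [[497.01458724700063, 0.0, 281.38703303219023], [0.0, 497.01458724700063, 211.5506088957003], [0.0, 0.0, 1.0]] [[0.28137339736549455, 0.9594219996677357, -0.018396679280856632], [0.6443332124528443, -0.20310327820823645, -0.7372813368798002], [-0.7111003604170071, 0.1955977631125441, -0.6753353185493646]] [-0.14308568304834238, -0.24730552293509606, 1.5314910443163507]
side [[500.4573799895382, 0.0, 279.14063335175643], [0.0, 500.4573799895382, 207.1781878389977], [0.0, 0.0, 1.0]] [[0.8441620347545672, -0.535931036952936, 0.012976236341067234], [-0.3820417566581693, -0.618394199341791, -0.6867552041229577], [0.376077857961046, 0.5747752063641711, -0.7267729404019221]] [-0.45112361912350474, 0.2497693161329626, 1.0293006610435427]
0.0187 {'clock': 0.1, 'joint_pos': array([ 3.78824993e-07,  2.41360564e-01,  3.84390729e-03,  1.33523356e+00,
       -3.05992791e-05,  1.57080529e+00]), 'joint_vel': array([ 0.00013972, -0.00213478,  0.00419024, -0.0008476 , -0.00210365,
       -0.0008005 ]), 'tau': array([-3.57412864e-04, -3.73140085e+01,  2.53010201e+01,  1.07858295e-02,
        2.43542411e-05, -2.54672034e-05]), 'eef_pos': array([ 4.99413071e-01, -9.09769106e-06,  2.30484817e-01]), 'tool_rot': array([ 7.07109468e-01,  7.07103420e-01, -7.01627275e-04, -6.79983875e-04]), 'ft_force': array([ 0.19084346, -0.3816789 ,  0.19659254]), 'ft_torque': array([-0.01286216,  0.00306739, -0.02990948]), 'grasp_force': 0.0, 'grip_width': 0.08518554451021494}
```

View pics/scene0.png

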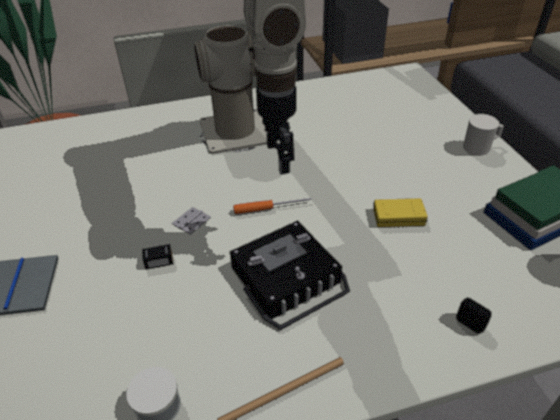

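View pics/side0.png

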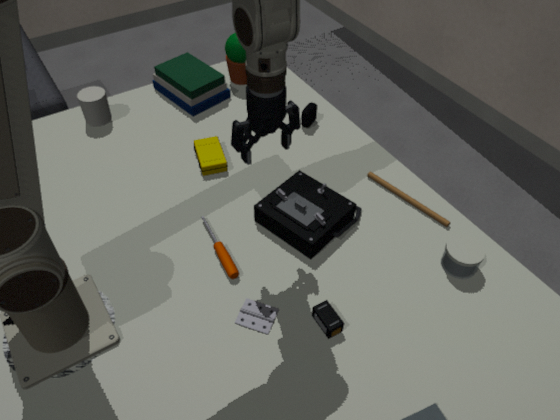

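The lamp is at about (287,268) in the scene view and (305,212) in the side view. The battery is at (157,256) in scene and (328,318) in side. I'll enlarge both next.

```bash
python3 - <<'E'
import cv2,numpy as np
s=cv2.imread("pics/scene0.png");d=cv2.imread("pics/side0.png")
def crop(im,x,y,w,h,k): return cv2.resize(im[y:y+h,x:x+w],None,fx=k,fy=k,interpolation=cv2.INTER_CUBIC)
a=crop(s,220,215,133,100,3*2) # 798x600
b=crop(d,245,165,120,90,6)
g=lambda im:np.clip(255*(im/255.)**0.5,0,255).astype(np.uint8)
cv2.imwrite("pics/c1.png",g(a)); cv2.imwrite("pics/c2.png",g(b))
c=np.hstack([crop(s,135,235,50,40,8),crop(d,303,293,50,40,8)]); cv2.imwrite("pics/c3.png",g(c))
E
```

```text
(no output)
```

View pics/c1.png

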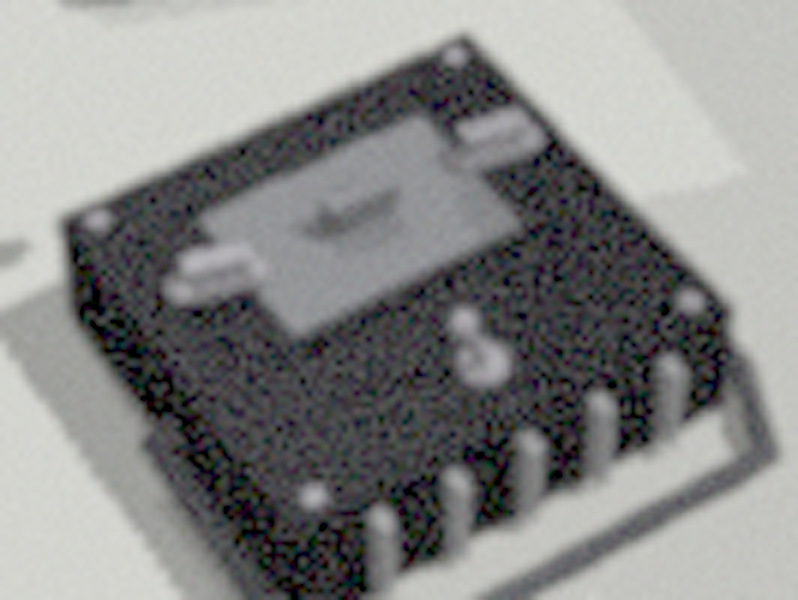

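View pics/c2.png

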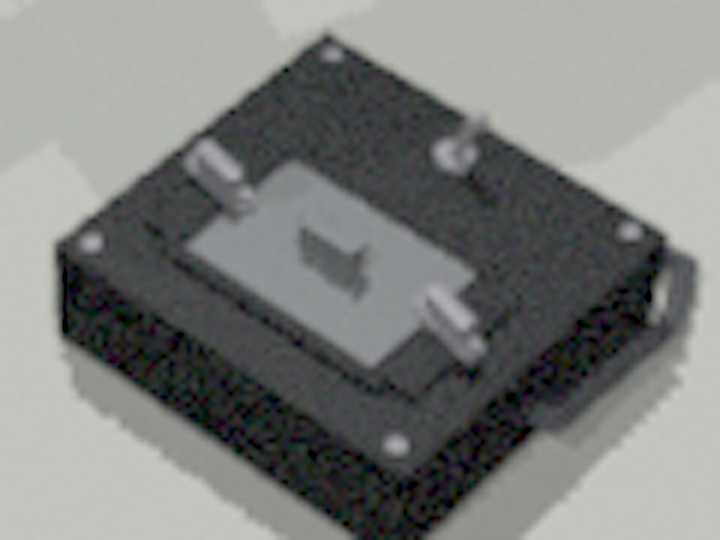

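View pics/c3.png

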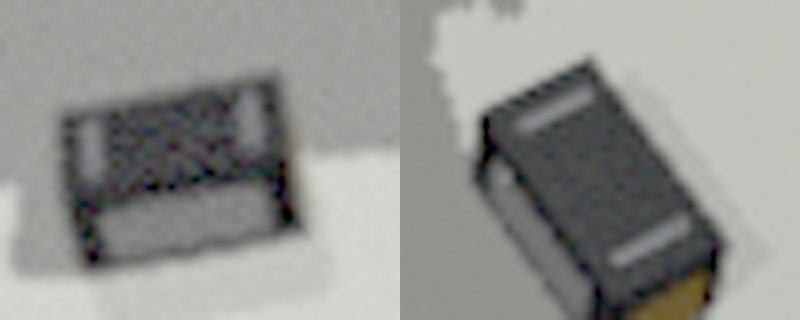

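The scene crop shows the lamp's top corners at (65,220), (460,38) and (730,305). The side crop shows them at (60,245), (330,38), (665,240) and (400,470), and all the battery's top corners are visible. I'll fit both poses from these.

```bash
cat > h.py <<'E'
import numpy as np
from scipy.optimize import least_squares
from workcell import bot
def proj(c,X):
    q=X@c["R"].T+c["t"]; q=q@c["mtx"].T; return q[:,:2]/q[:,2:]
def place(p,P):
    c,s=np.cos(p[2]),np.sin(p[2]); P=np.array(P,float)
    return np.c_[p[0]+c*P[:,0]-s*P[:,1],p[1]+s*P[:,0]+c*P[:,1],P[:,2]]
def fit(views,x0):
    f=lambda p:np.concatenate([(proj(c,place(p,P))-u).ravel() for c,P,u in views])
    return least_squares(f,x0,loss="soft_l1")
def px(pts,off,k): return (np.array(pts)+.5)/k-.5+np.array(off)
def fmt(p): return np.round([*p[:2]*1 if 0 else p[:2],p[2]] if 0 else p,4)
E
python3 - <<'E'
from h import *
S,D=bot.calibration("scene"),bot.calibration("side")
m=lambda L:np.array(L)/1000.
vs=(S,m([(-65,-90,55),(-65,90,55),(105,90,55),(33,48,59),(33,-48,59),(-33,48,59)]),px([(65,220),(462,38),(730,305),(520,222),(300,337),(420,112)],(220,215),6))
vd=(D,m([(105,90,55),(105,-90,55),(-65,-90,55),(-65,90,55),(33,48,59),(-33,-48,59),(-33,48,59)]),px([(330,36),(667,240),(402,472),(58,245),(295,158),(372,370),(188,245)],(245,165),6))
bs=(S,m([(-18,-32,34),(-18,32,34),(18,32,34),(18,-32,34),(18,-32,0),(18,32,0)]),px([(62,112),(278,72),(292,172),(73,205),(88,268),(300,232)],(135,235),8))
bd=(D,m([(-18,32,34),(18,32,34),(18,-32,34),(-18,-32,34)]),px([(90,115),(190,60),(322,243),(208,290)],(303,293),8))
for n,a,b,x0 in (("lamp",vs,vd,[.6,0,0]),("bat",bs,bd,[.5,-.3,0])):
    for v in ([a],[b],[a,b]):
        r=fit(v,x0);print(n,np.round(r.x,4),np.round(r.fun,1))
E
```

```text
Traceback (most recent call last):
  File "h.py", line 13
    def fmt(p): return np.round([*p[:2]*1 if 0 else p[:2],p[2]] if 0 else p,4)
                                          ^^
SyntaxError: invalid syntax
```

```bash
sed -i '/^def fmt/d' h.py
cat > fit1.py <<'E'
from h import *
S,D=bot.calibration("scene"),bot.calibration("side")
m=lambda L:np.array(L)/1000.
vs=(S,m([(-65,-90,55),(-65,90,55),(105,90,55),(33,48,59),(33,-48,59),(-33,48,59)]),px([(65,220),(462,38),(730,305),(520,222),(300,337),(420,112)],(220,215),6))
vd=(D,m([(105,90,55),(105,-90,55),(-65,-90,55),(-65,90,55),(33,48,59),(-33,-48,59),(-33,48,59)]),px([(330,36),(667,240),(402,472),(58,245),(295,158),(372,370),(188,245)],(245,165),6))
bs=(S,m([(-18,-32,34),(-18,32,34),(18,32,34),(18,-32,34),(18,-32,0),(18,32,0)]),px([(62,112),(278,72),(292,172),(73,205),(88,268),(300,232)],(135,235),8))
bd=(D,m([(-18,32,34),(18,32,34),(18,-32,34),(-18,-32,34)]),px([(90,115),(190,60),(322,243),(208,290)],(303,293),8))
for n,a,b,x0 in (("lamp",vs,vd,[.6,0,0]),("bat",bs,bd,[.5,-.3,0])):
    for v in ([a],[b],[a,b]):
        r=fit(v,x0);print(n,np.round(r.x,4),np.round(r.fun,1))
E
python3 fit1.py
```

```text
lamp [ 0.578  -0.0232  0.2925] [-1.6  0.3  0.4 -1.3  1.3  0.   0.3 -0.  -0.7 -0.2 -0.   0.4]
lamp [ 0.5782 -0.022   0.2725] [ 0.  -0.6  0.7 -0.3  0.1  1.4 -0.5 -0.3 -0.   0.3 -0.  -0.3 -0.2  0.1]
lamp [ 0.5779 -0.0227  0.2807] [-1.3 -0.2  1.1 -1.2  1.3  0.5  0.5  0.1 -0.7 -0.4  0.5  0.4 -0.3 -0.4
  0.7 -0.4  0.6  1.6 -0.5  0.2 -0.1  0.5  0.2 -0.1 -0.2  0.4]
bat [ 0.4729 -0.2818 -0.0563] [-0.6 -0.3  0.9 -0.3  0.2 -1.5 -1.6 -0.4 -0.3  1.8  1.7  1.1]
bat [ 0.4728 -0.2804 -0.0638] [-2.  -0.7  0.2 -0.8  0.8  0.2  0.   1.9]
bat [ 0.4728 -0.2812 -0.0627] [-0.3 -0.5  1.2 -0.3  0.4 -1.5 -1.4 -0.5 -0.1  1.7  1.9  1.1 -1.8 -0.4
  0.4 -0.5  1.1  0.5  0.2  2.2]
```

```bash
cat >> h.py <<'E'
from scipy.spatial.transform import Rotation as Ro
LAMP=[0.578,-0.0227,0.28]
def to_lamp(x,y,L=None):
    p=place(L or LAMP,[(x/1000,y/1000,0)])[0]; return p[:2]
def go(x,y,z,psi):
    """tool-axes move needed for TCP x,y,z, closing line at world yaw psi (0 = along x)"""
    o=bot.get_obs(); R0=Ro.from_quat(o["tool_rot"])
    Rt=Ro.from_euler("z",psi)*Ro.from_quat([.5**.5,.5**.5,0,0])
    rv=(R0.inv()*Rt).as_rotvec(); d=R0.inv().apply(np.array([x,y,z])-o["eef_pos"])
    print("rv",np.round(rv,3),"d",np.round(d,4),"rows>=",max(np.linalg.norm(d)/.0625,np.linalg.norm(rv)/.188).round(1),"j",np.round(o["joint_pos"],2),"t",round(o["clock"],1))
E
python3 - <<'E'
from h import *
go(*to_lamp(0,59),.16,.28)
E
```

```text
rv [-0.002 -0.    -0.28 ] d [0.034  0.0624 0.0704] rows>= 1.6 j [ 0.    0.24  0.    1.34 -0.    1.57] t 0.1
```

```bash
python3 jog.py '[[0,0,-0.14,0.017,0.031,0.035,0.085],[0,0,-0.28,0.034,0.0624,0.0704,0.085],[0,0,-0.28,0.034,0.0624,0.0704,0.085],[0,0,-0.28,0.034,0.0624,0.0704,0.085]]'; python3 - <<'E'
from h import *
import cv2
c=bot.calibration("wrist"); im=bot.camera("wrist")
cv2.imwrite("pics/w1.png",cv2.resize(cv2.cvtColor(im,cv2.COLOR_RGB2BGR),None,fx=1.4286,fy=1.4286,interpolation=cv2.INTER_CUBIC))
print({k:np.round(v,3).tolist() for k,v in c.items()}, -c["R"].T@c["t"],bot.get_obs()["joint_pos"])
np.savez("w1.npz",**c)
E
```

```text
clock: 0.6
eef_pos: [0.5618, 0.0339, 0.1607]
tool_rot: [0.602, 0.799, -0.001, -0.001]
ft_force: [0.1, -0.3, 1.2]
grip_width: 0.0851
grasp_force: 0.0
{'mtx': [[325.192, 0.0, 272.975], [0.0, 325.192, 204.072], [0.0, 0.0, 1.0]], 'R': [[0.961, 0.276, -0.001], [0.263, -0.917, 0.299], [0.081, -0.288, -0.954]], 't': [-0.55, -0.135, 0.276]} [0.54166799 0.10710907 0.30262692] [ 5.99907871e-02  4.02136784e-01  4.84690359e-02  1.21673063e+00
 -1.87256283e-04  1.35180386e+00]
```

View pics/w1.png

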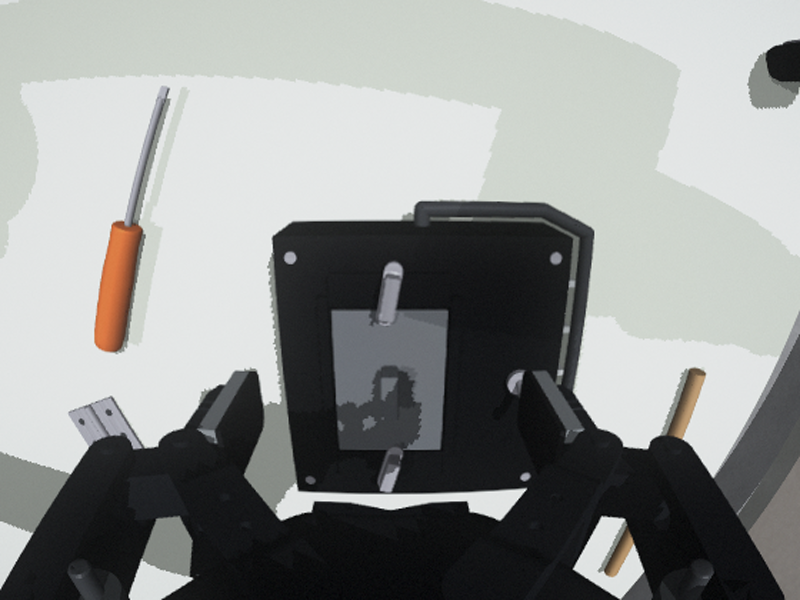

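The wrist view shows the lamp well: top-face corners near (275,240), (572,237) and (300,490), panel corners at (331,311), (448,310), (338,450) and (443,450), and the left button at about (392,292). I'll refine the lamp pose with the fisheye model.

```bash
cat >> h.py <<'E'
def projw(c,X):
    q=X@c["R"].T+c["t"]; r=np.hypot(q[:,0],q[:,1]); th=np.arctan2(r,q[:,2]); K=c["mtx"]
    return np.c_[K[0,2]+K[0,0]*th*q[:,0]/r, K[1,2]+K[1,1]*th*q[:,1]/r]
_p=proj
def proj(c,X): return projw(c,X) if c["R"][2,2]<-.8 else _p(c,X)
E
python3 - <<'E'
from h import *
c=dict(np.load("w1.npz")); m=lambda L:np.array(L)/1000.
v=(c,m([(-65,90,55),(105,90,55),(-65,-90,55),(-33,48,59),(33,48,59),(-33,-48,59),(33,-48,59)]),px([(274,240),(572,237),(300,491),(331,311),(448,310),(338,450),(443,450)],(0,0),1/.7))
r=fit([v],LAMP);print(r.x,np.round(r.fun,1))
print(proj(c,place(r.x,m([(0,59,75),(0,-59,75),(0,0,75),(0,71,75),(0,47,75)])))/.7)
E
```

```text
[ 0.57890975 -0.02343127  0.28818088] [-1.8 -1.7  0.9 -0.1 -0.2  0.7 -0.2  0.3  0.4  0.4  1.4  0.3 -0.7 -0.2]
[[389.11486278 301.39425625]
 [390.9196357  479.08955464]
 [390.10602221 400.12990999]
 [388.89467988 279.06515841]
 [389.32952944 323.02287915]]
```

```bash
sed -i 's/^LAMP=.*/LAMP=[0.5785,-0.0231,0.285]/' h.py; python3 -c "
from h import *
go(*to_lamp(0,59),.067,.285)"
```

```text
rv [ 0.     0.    -0.006] d [-0.0001 -0.0003  0.0947] rows>= 1.5 j [ 0.06  0.4   0.05  1.22 -0.    1.35] t 0.7
```

```bash
python3 jog.py '[[0,0,0,0,0,0.03,0.03],[0,0,0,0,0,0.06,0.03],[0,0,0,0,0,0.08,0.03],[0,0,0,0,0,0.094,0.03],[0,0,0,0,0,0.094,0.03],[0,0,0,0,0,0.094,0.0],[0,0,0,0,0,0.094,0.0],[0,0,0,0,0,0.094,0.0],[0,0,0,0,0,0.094,0.0]]'
```

```text
clock: 1.78
eef_pos: [0.5613, 0.0328, 0.0682]
tool_rot: [0.602, 0.799, -0.001, 0.0]
ft_force: [-5.4, -3.5, 4.8]
grip_width: 0.0056
grasp_force: 60.1
```

```bash
python3 jog.py '[[0,0,0.18,0,0,0,0],[0,0,0.36,0,0,0,0],[0,0,0.54,0,0,0,0],[0,0,0.72,0,0,0,0],[0,0,0.9,0,0,0,0],[0,0,1.08,0,0,0,0],[0,0,1.26,0,0,0,0],[0,0,1.42,0,0,0,0],[0,0,1.5,0,0,0,0],[0,0,1.5,0,0,0,0]]'; python3 -c "
from h import *
o=bot.get_obs();print(o['joint_pos'],o['ft_torque'])"
```

```text
clock: 3.02
eef_pos: [0.5603, 0.0333, 0.0682]
tool_rot: [0.985, 0.174, -0.002, 0.0]
ft_force: [-7.0, -2.2, 7.0]
grip_width: 0.0056
grasp_force: 60.3
[ 5.99438320e-02  4.82423168e-01 -8.78211576e-02  1.00379516e+00
 -1.03482460e-03  2.85176771e+00] [-0.39794224  1.53348604 -0.01514801]
```

```bash
python3 jog.py '[[0,0,0,0,0,0,0.03],[0,0,0,0,0,0,0.03],[0,0,0,0,0,-0.03,0.03],[0,0,0,0,0,-0.06,0.03],[0,0,0,0,0,-0.06,0.03]]'; python3 -c "
from h import *
import cv2
cv2.imwrite('pics/w2.png',cv2.cvtColor(bot.camera('wrist'),cv2.COLOR_RGB2BGR))
go(*to_lamp(0,-59),.127,.285)"
```

```text
clock: 3.65
eef_pos: [0.5652, 0.0343, 0.13]
tool_rot: [0.985, 0.175, 0.004, 0.0]
ft_force: [0.1, -0.7, -0.5]
grip_width: 0.0298
grasp_force: 0.0
rv [ 0.004 -0.002 -1.505] d [-0.0098  0.1177  0.0013] rows>= 8.0 j [ 0.06  0.43 -0.    1.14  0.    2.85] t 3.7
```

View pics/w2.png

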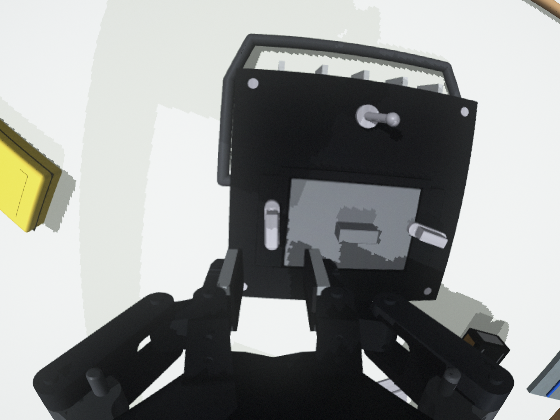

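The left button is aside: its bar now runs along the lamp's x at (272,225). The right one, at (428,235), is next.

```bash
python3 jog.py '[[0,0,-0.18,-0.001,0.015,0,0.03],[0,0,-0.36,-0.003,0.03,0,0.03],[0,0,-0.54,-0.004,0.045,0,0.03],[0,0,-0.72,-0.005,0.06,0,0.03],[0,0,-0.9,-0.006,0.075,0,0.03],[0,0,-1.08,-0.007,0.09,0,0.03],[0,0,-1.26,-0.008,0.105,0,0.03],[0,0,-1.42,-0.0098,0.1177,0,0.03],[0,0,-1.5,-0.0098,0.1177,0,0.03],[0,0,-1.5,-0.0098,0.1177,0,0.03]]'; python3 -c "
from h import *
go(*to_lamp(0,-59),.067,.285)"
```

```text
clock: 4.95
eef_pos: [0.593, -0.0799, 0.1254]
tool_rot: [0.602, 0.798, -0.0, -0.001]
ft_force: [-0.3, -0.9, -0.1]
grip_width: 0.0302
grasp_force: 0.0
rv [-0.002 -0.001 -0.006] d [-0.0004  0.0022  0.0584] rows>= 0.9 j [-0.13  0.5   0.1   1.18  0.    1.16] t 5.0
```

```bash
python3 jog.py '[[0,0,0,-0.0004,0.0022,0.02,0.03],[0,0,0,-0.0004,0.0022,0.04,0.03],[0,0,0,-0.0004,0.0022,0.058,0.03],[0,0,0,-0.0004,0.0022,0.058,0.03],[0,0,0,-0.0004,0.0022,0.058,0.0],[0,0,0,-0.0004,0.0022,0.058,0.0],[0,0,0,-0.0004,0.0022,0.058,0.0]]'
```

```text
clock: 5.82
eef_pos: [0.5942, -0.081, 0.0691]
tool_rot: [0.602, 0.798, -0.002, -0.0]
ft_force: [-4.4, -3.1, -1.1]
grip_width: 0.0057
grasp_force: 60.2
```

```bash
python3 jog.py '[[0,0,0.18,0,0,0,0],[0,0,0.36,0,0,0,0],[0,0,0.54,0,0,0,0],[0,0,0.72,0,0,0,0],[0,0,0.9,0,0,0,0],[0,0,1.08,0,0,0,0],[0,0,1.26,0,0,0,0],[0,0,1.42,0,0,0,0],[0,0,1.5,0,0,0,0],[0,0,1.5,0,0,0,0]]'
```

```text
clock: 7.08
eef_pos: [0.5925, -0.0802, 0.069]
tool_rot: [0.985, 0.174, -0.003, -0.0]
ft_force: [-6.5, -1.4, 2.4]
grip_width: 0.0055
grasp_force: 60.6
```

```bash
python3 jog.py '[[0,0,0,0,0,0,0.03],[0,0,0,0,0,0,0.03],[0,0,0,0,0,-0.03,0.03],[0,0,0,0,0,-0.06,0.03],[0,0,0,0,0,-0.06,0.03]]'; python3 -c "
from h import *
go(*to_lamp(0,0),.115,.285)"
```

```text
clock: 7.7
eef_pos: [0.5989, -0.0799, 0.1326]
tool_rot: [0.985, 0.175, 0.004, 0.001]
ft_force: [0.2, 0.4, 0.8]
grip_width: 0.03
grasp_force: 0.0
rv [ 0.009 -0.003 -1.505] d [ 0.0002 -0.0604  0.0174] rows>= 8.0 j [-0.13  0.49  0.12  1.18  0.    2.66] t 7.7
```

```bash
python3 jog.py '[[0,0,-0.18,0,-0.007,0,0.03],[0,0,-0.36,0,-0.014,0,0.03],[0,0,-0.54,0,-0.021,0,0.03],[0,0,-0.72,0,-0.028,0,0.03],[0,0,-0.9,0,-0.035,0,0.03],[0,0,-1.08,0,-0.042,0.005,0.03],[0,0,-1.26,0,-0.05,0.01,0.03],[0,0,-1.42,0,-0.06,0.017,0.03],[0,0,-1.505,0,-0.0604,0.0174,0.03],[0,0,-1.505,0,-0.0604,0.0174,0.03]]'; python3 -c "
from h import *
go(*to_lamp(0,0),.063,.285)"
```

```text
clock: 8.95
eef_pos: [0.5749, -0.0227, 0.1108]
tool_rot: [0.6, 0.8, -0.0, -0.0]
ft_force: [0.3, 0.6, 0.4]
grip_width: 0.0305
grasp_force: 0.0
rv [-0.001 -0.    -0.001] d [-0.0014  0.0034  0.0477] rows>= 0.8 j [-0.04  0.46  0.01  1.11  0.    1.25] t 8.9
```

```bash
python3 jog.py '[[0,0,0,-0.001,0.0034,0,0.03],[0,0,0,-0.001,0.0034,0.025,0.03],[0,0,0,-0.001,0.0034,0.0475,0.03],[0,0,0,-0.001,0.0034,0.0475,0.03],[0,0,0,-0.001,0.0034,0.0475,0.0],[0,0,0,-0.001,0.0034,0.0475,0.0],[0,0,0,-0.001,0.0034,0.0475,0.0]]'
```

```text
clock: 9.82
eef_pos: [0.579, -0.0232, 0.0651]
tool_rot: [0.6, 0.8, 0.0, 0.001]
ft_force: [-1.9, -0.6, 3.8]
grip_width: 0.0078
grasp_force: 62.8
```

```bash
python3 jog.py '[[0,0,0,0,0,-0.01,0],[0,0,0,0,0,-0.025,0],[0,0,0,0,0,-0.05,0],[0,0,0,0,0,-0.08,0],[0,0,0,0,0,-0.08,0]]'; python3 -c "
from h import *
import cv2
a,b=[cv2.cvtColor(bot.camera(n),cv2.COLOR_RGB2BGR) for n in ('wrist','scene')]
b=cv2.resize(b[160:340,120:380],None,fx=2.33,fy=2.33)
cv2.imwrite('pics/w3.png',np.hstack([cv2.resize(a,(400,300)),cv2.resize(b,(400,300))]))
"
```

```text
clock: 10.45
eef_pos: [0.5814, -0.023, 0.1481]
tool_rot: [0.599, 0.8, 0.002, 0.003]
ft_force: [0.2, 1.0, 0.0]
grip_width: 0.0081
grasp_force: 62.3
```

View pics/w3.png

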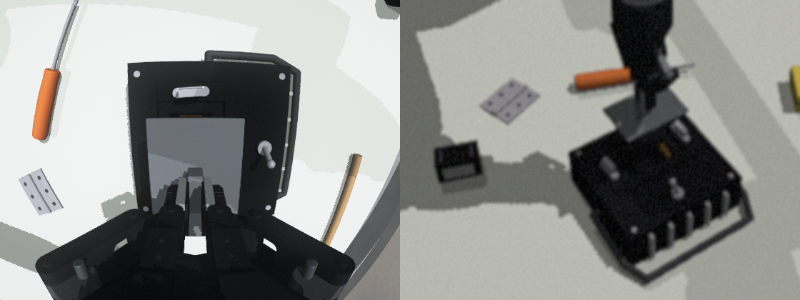

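The panel is held level, and both buttons are aside. I'll check that the desk is free to the lamp's left.

```bash
python3 -c "
from h import *
S=bot.calibration('scene')
for u in [(375,223),(427,225),(375,200),(425,200),(311,200),(235,210)]:
    d=S['R'].T@np.linalg.inv(S['mtx'])@[*u,1]; o=-S['R'].T@S['t']; print(u,np.round((o-d*o[2]/d[2])[:2],3))
print(to_lamp(0,165)); go(*to_lamp(0,165),.148,.285)"
```

```text
(375, 223) [0.503 0.241]
(427, 225) [0.548 0.359]
(375, 200) [0.425 0.277]
(425, 200) [0.463 0.399]
(311, 200) [0.375 0.119]
(235, 210) [ 0.353 -0.078]
[0.53210902 0.13524417]
rv [0.001 0.    0.   ] d [ 0.1649 -0.0005 -0.0034] rows>= 2.6 j [-0.04  0.44  0.07  1.19  0.    1.25] t 10.6
```

```bash
python3 jog.py '[[0,0,0,0.05,0,0,0],[0,0,0,0.1,0,0,0],[0,0,0,0.145,0,0.02,0],[0,0,0,0.165,0,0.05,0],[0,0,0,0.165,0,0.085,0],[0,0,0,0.165,0,0.11,0],[0,0,0,0.165,0,0.12,0],[0,0,0,0.165,0,0.12,0]]'; python3 -c "
from h import *
go(*to_lamp(0,165),.0105,.285)"
```

```text
clock: 11.55
eef_pos: [0.5314, 0.1351, 0.023]
tool_rot: [0.6, 0.8, -0.001, -0.001]
ft_force: [0.0, -0.2, -0.4]
grip_width: 0.0085
grasp_force: 62.3
rv [-0.002 -0.    -0.   ] d [-0.      0.0008  0.0125] rows>= 0.2 j [ 0.25  0.51 -0.18  0.88  0.    1.53] t 11.6
```

```bash
python3 jog.py '[[0,0,0,0,0.0008,0.006,0],[0,0,0,0,0.0008,0.0122,0],[0,0,0,0,0.0008,0.0122,0],[0,0,0,0,0.0008,0.0122,0.03],[0,0,0,0,0.0008,0.0122,0.03],[0,0,0,0,0.0008,-0.02,0.03],[0,0,0,0,0.0008,-0.07,0.06],[0,0,0,0,0.0008,-0.13,0.085],[0,0,0,0,0.0008,-0.15,0.085]]'; python3 -c "
from h import *
go(.4728,-.2812,.17,-.06)"
```

```text
clock: 12.68
eef_pos: [0.5354, 0.1362, 0.179]
tool_rot: [0.6, 0.8, 0.003, 0.003]
ft_force: [0.0, -0.3, -0.4]
grip_width: 0.0822
grasp_force: 0.0
rv [ 0.008 -0.001  0.345] d [-0.383  -0.1775  0.0076] rows>= 6.8 j [ 0.25  0.36  0.04  1.24 -0.    1.53] t 12.7
```

```bash
python3 jog.py '[[0,0,0.04,-0.05,-0.024,0.0,0.085],[0,0,0.09,-0.1,-0.048,0.0,0.085],[0,0,0.14,-0.155,-0.073,0.0,0.085],[0,0,0.19,-0.21,-0.098,0,0.085],[0,0,0.24,-0.265,-0.123,0,0.085],[0,0,0.29,-0.32,-0.148,0,0.085],[0,0,0.345,-0.365,-0.17,0,0.085],[0,0,0.345,-0.383,-0.1775,0,0.085],[0,0,0.345,-0.383,-0.1775,0,0.085],[0,0,0.345,-0.383,-0.1775,0,0.085]]'; python3 -c "
from h import *
import cv2
c=bot.calibration('wrist'); np.savez('w4.npz',**c)
a,s=[cv2.cvtColor(bot.camera(n),cv2.COLOR_RGB2BGR) for n in ('wrist','scene')]
cv2.imwrite('pics/w4raw.png',a)
X=proj(c,place([.4728,-.2812,-.06],[(0,0,.034)]))[0].round().astype(int);print(X)
x0,y0=X-[50,40]; x0,y0=max(x0,0),max(y0,0);print(x0,y0)
A=cv2.resize(a[y0:y0+80,x0:x0+100],(800,640),interpolation=cv2.INTER_CUBIC)[:600]
A=cv2.resize(a[y0:y0+75,x0:x0+100],(560,420),interpolation=cv2.INTER_CUBIC)
B=cv2.resize(s[140:320,220:400],(240,240))
o=np.zeros((420,800,3),np.uint8);o[:,:560]=(255*(A/255.)**.6);o[:240,560:]=B
cv2.imwrite('pics/w4.png',o); print(bot.get_obs()['eef_pos'])"
```

```text
clock: 13.92
eef_pos: [0.4706, -0.2805, 0.174]
tool_rot: [0.727, 0.686, 0.0, -0.0]
ft_force: [-0.3, -0.2, -0.3]
grip_width: 0.0852
grasp_force: 0.0
[275 192]
225 152
[ 0.47077731 -0.28025828  0.17406149]
```

View pics/w4.png

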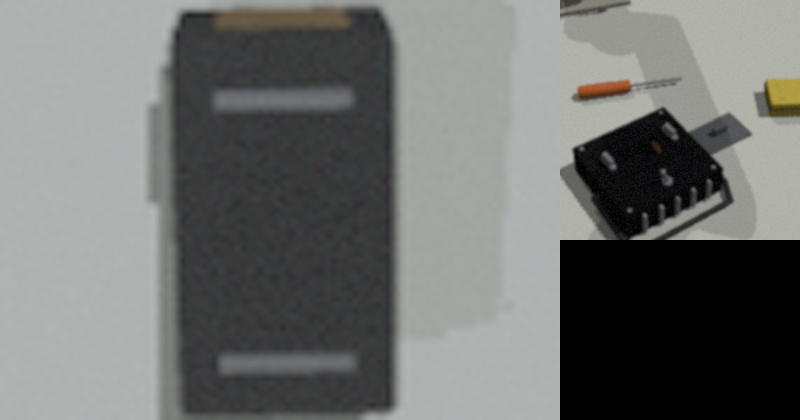

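The panel lies flat on the desk with its handle up. The battery's top face in the crop has corners at about (176,32), (394,32), (184,412) and (395,410).

```bash
python3 -c "
from h import *
c=dict(np.load('w4.npz'))
P=np.array([(-18,32,34),(18,32,34),(-18,-32,34),(18,-32,34)])/1000
v=(c,P,px([(176,32),(394,32),(184,412),(395,410)],(225,152),5.6))
r=fit([v],[.4728,-.2812,-.06]);print(r.x,r.fun.round(1))
go(r.x[0],r.x[1],.016,r.x[2])"
```

```text
[ 0.47405344 -0.28157562 -0.04746623] [-0.9 -0.1  1.2 -0.5 -0.6  0.4  0.4  0.4]
rv [-0.   -0.   -0.01] d [-0.0012  0.0034  0.1581] rows>= 2.5 j [-0.54  0.37  0.03  1.23  0.    1.09] t 14.0
```

```bash
python3 jog.py '[[0,0,-0.01,-0.0012,0.003,0.05,0.06],[0,0,-0.01,-0.0012,0.003,0.1,0.06],[0,0,-0.01,-0.0012,0.003,0.135,0.06],[0,0,-0.01,-0.0012,0.003,0.158,0.06],[0,0,-0.01,-0.0012,0.003,0.158,0.06],[0,0,-0.01,-0.0012,0.003,0.158,0.0],[0,0,-0.01,-0.0012,0.003,0.158,0.0],[0,0,-0.01,-0.0012,0.003,0.158,0.0]]'
```

```text
clock: 15.02
eef_pos: [0.4747, -0.2837, 0.0178]
tool_rot: [0.724, 0.689, 0.001, 0.002]
ft_force: [-0.2, 0.7, 5.1]
grip_width: 0.0347
grasp_force: 63.2
```

```bash
python3 -c "
from h import *
go(.4735,-.2814,.016,-.05)"; python3 jog.py '[[0,0,0,0,0,-0.03,0],[0,0,0,0,0,-0.07,0],[0,0,0,0,0,-0.11,0],[0,0,0,0,0,-0.13,0],[0,0,0,0,0,-0.13,0]]';  python3 -c "
from h import *
go(*to_lamp(0,0),.13,.285)"
```

```text
rv [0.003 0.001 0.   ] d [ 0.0022 -0.0013  0.0018] rows>= 0.0 j [-0.54  0.52 -0.17  0.87  0.    1.08] t 15.0
clock: 15.65
eef_pos: [0.4744, -0.284, 0.1479]
tool_rot: [0.725, 0.689, 0.001, 0.002]
ft_force: [0.7, 0.1, -1.5]
grip_width: 0.0346
grasp_force: 62.4
rv [ 0.003  0.003 -0.335] d [0.2658 0.0908 0.0177] rows>= 4.5 j [-0.54  0.39 -0.01  1.17 -0.    1.08] t 15.7
```

```bash
python3 jog.py '[[0,0,-0.06,0.05,0.017,0.0,0],[0,0,-0.13,0.1,0.034,0.0,0],[0,0,-0.2,0.155,0.053,0,0],[0,0,-0.27,0.21,0.072,0,0],[0,0,-0.335,0.25,0.086,0,0],[0,0,-0.335,0.2644,0.0913,0.02,0],[0,0,-0.335,0.2644,0.0913,0.04,0],[0,0,-0.335,0.2644,0.0913,0.0477,0],[0,0,-0.335,0.2644,0.0913,0.0477,0],[0,0,-0.335,0.2644,0.0913,0.0477,0]]';  python3 -c "
from h import *
import cv2
go(*to_lamp(0,-1.5),.08,.285)
c=bot.calibration('wrist'); np.savez('w5.npz',**c)
a,s,d=[cv2.cvtColor(bot.camera(n),cv2.COLOR_RGB2BGR) for n in ('wrist','scene','side')]
cv2.imwrite('pics/w5raw.png',a)
g=lambda im:(255*(im/255.)**.5).astype(np.uint8)
o=np.zeros((600,800,3),np.uint8)
o[:300,:400]=cv2.resize(g(s[220:310,230:350]),(400,300),interpolation=2)
o[:300,400:]=cv2.resize(g(d[165:255,245:365]),(400,300),interpolation=2)
X=proj(c,place(LAMP,[(0,0,.055)]))[0].round().astype(int)-[70,70];print(X)
o[300:,:400]=cv2.resize(g(a[X[1]:X[1]+105,X[0]:X[0]+140]),(400,300),interpolation=2)
o[300:,400:]=cv2.resize(g(a),(400,300),interpolation=2)
cv2.imwrite('pics/w5.png',o)"
```

```text
clock: 16.9
eef_pos: [0.5781, -0.0242, 0.0988]
tool_rot: [0.6, 0.8, 0.0, 0.0]
ft_force: [0.1, 0.3, -1.5]
grip_width: 0.0345
grasp_force: 62.2
rv [ 0.001  0.    -0.001] d [-0.0006  0.0007  0.0188] rows>= 0.3 j [-0.04  0.48 -0.    1.09 -0.    1.24] t 16.9
[203 160]
```

View pics/w5.png

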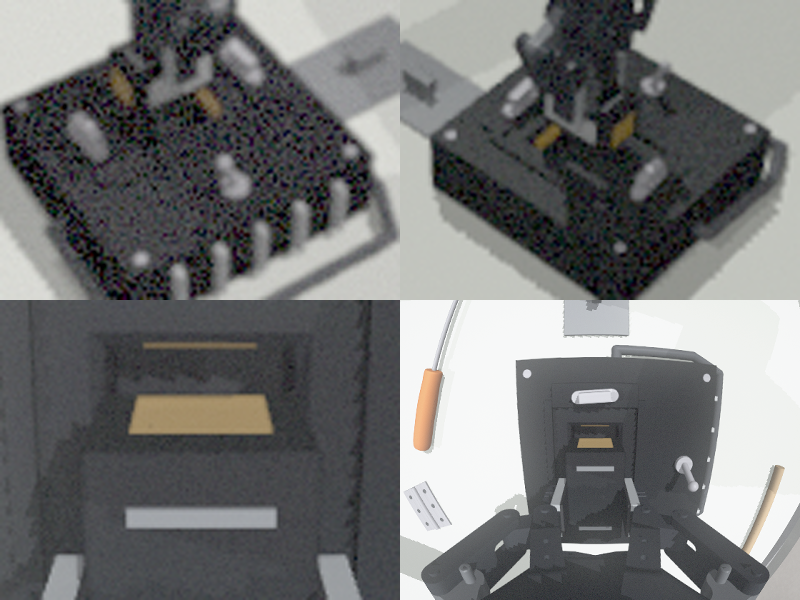

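The wrist crop shows the battery's +y top edge at crop (82–318,150) and the bay mouth's +y edge at (95–308,33). I'll check where the battery sits relative to the bay.

```bash
python3 -c "
from h import *
c=dict(np.load('w5.npz'))
print('seen bat',px([(82,150),(318,150)],(203,160),2.857).round(1).tolist(),'bay',px([(95,33),(308,33)],(203,160),2.857).round(1).tolist())
o=bot.get_obs()['eef_pos']
for dy in (-.002,0,.002,.004):
  b=place([o[0],o[1],.285],[(-.018,.032+dy,.115),(.018,.032+dy,.115)]);print(dy,proj(c,b).round(1).tolist())
for e in (0,3): print('bay',e,proj(c,place(LAMP,np.array([(-20-e,34+e,55),(20+e,34+e,55)])/1000)).round(1).tolist())"
```

```text
seen bat [[231.4, 212.2], [314.0, 212.2]] bay [[235.9, 171.2], [310.5, 171.2]]
-0.002 [[228.4, 219.0], [315.4, 219.0]]
0 [[228.2, 214.5], [315.6, 214.4]]
0.002 [[228.0, 209.9], [315.8, 209.8]]
0.004 [[227.8, 205.2], [316.0, 205.1]]
bay 0 [[238.8, 176.1], [307.0, 176.0]]
bay 3 [[233.6, 171.1], [312.2, 171.0]]
```

```bash
python3 jog.py '[[0,0,0,-0.0002,0.0007,0.008,0],[0,0,0,-0.0002,0.0007,0.016,0],[0,0,0,-0.0002,0.0007,0.022,0],[0,0,0,-0.0002,0.0007,0.026,0],[0,0,0,-0.0002,0.0007,0.03,0],[0,0,0,-0.0002,0.0007,0.034,0],[0,0,0,-0.0002,0.0007,0.034,0]]'
```

```text
clock: 17.92
eef_pos: [0.5782, -0.0237, 0.064]
tool_rot: [0.599, 0.8, -0.0, -0.0]
ft_force: [-0.1, -0.1, -1.5]
grip_width: 0.0345
grasp_force: 62.2
```

```bash
python3 jog.py '[[0,0,0,0,0,0.002,0],[0,0,0,0,0,0.004,0],[0,0,0,0,0,0.004,0]]'; python3 jog.py '[[0,0,0,0,0,0,0.05],[0,0,0,0,0,0,0.05],[0,0,0,0,0,-0.02,0.06],[0,0,0,0,0,-0.05,0.06],[0,0,0,0,0,-0.05,0.0],[0,0,0,0,0,-0.05,0.0],[0,0,0,0,0,-0.05,0.0],[0,0,0,0,0,-0.05,0.0]]'; python3 -c "
from h import *
go(*to_lamp(0,0),.085,.285)"
```

```text
clock: 18.3
eef_pos: [0.5792, -0.0237, 0.0614]
tool_rot: [0.6, 0.8, 0.001, 0.001]
ft_force: [-1.6, 0.9, 4.5]
grip_width: 0.0346
grasp_force: 63.1
clock: 19.3
eef_pos: [0.5778, -0.0237, 0.1092]
tool_rot: [0.6, 0.8, -0.001, -0.001]
ft_force: [0.1, 0.2, -0.7]
grip_width: 0.0
grasp_force: 0.0
rv [-0.002 -0.001  0.   ] d [0.0003 0.0009 0.0242] rows>= 0.4 j [-0.04  0.47  0.01  1.11 -0.    1.24] t 19.3
```

```bash
python3 jog.py '[[0,0,0,0.0003,0.0009,0.02,0],[0,0,0,0.0003,0.0009,0.028,0],[0,0,0,0.0003,0.0009,0.034,0],[0,0,0,0.0003,0.0009,0.038,0],[0,0,0,0.0003,0.0009,0.042,0],[0,0,0,0.0003,0.0009,0.042,0]]'
```

```text
clock: 20.05
eef_pos: [0.5792, -0.0232, 0.0683]
tool_rot: [0.6, 0.8, 0.0, -0.0]
ft_force: [-0.3, -0.5, 1.3]
grip_width: -0.0001
grasp_force: 0.6
```

```bash
python3 jog.py '[[0,0,0,0,0,0.004,0],[0,0,0,0,0,0.008,0],[0,0,0,0,0,0.011,0],[0,0,0,0,0,0.013,0],[0,0,0,0,0,0.013,0]]'
```

```text
clock: 20.68
eef_pos: [0.579, -0.0232, 0.0552]
tool_rot: [0.6, 0.8, -0.0, -0.0]
ft_force: [-1.6, -0.2, 3.3]
grip_width: -0.0002
grasp_force: 1.5
```

```bash
python3 jog.py '[[0,0,0,0,0,0.001,0],[0,0,0,0,0,0.002,0],[0,0,0,0,0,0.002,0]]'
```

```text
clock: 21.05
eef_pos: [0.579, -0.0233, 0.055]
tool_rot: [0.6, 0.8, 0.0, 0.0]
ft_force: [-6.0, -0.6, 13.1]
grip_width: 0.0001
grasp_force: 6.7
```

```bash
python3 jog.py '[[0,0,0,0,0,0.002,0],[0,0,0,0,0,0.004,0],[0,0,0,0,0,0.004,0]]'
```

```text
clock: 21.42
eef_pos: [0.5791, -0.0233, 0.0549]
tool_rot: [0.6, 0.8, 0.001, 0.001]
ft_force: [-14.9, -0.5, 34.5]
grip_width: -0.0002
grasp_force: 17.2
```

Driven home: it has bottomed at 55 mm under 34 N. Next is the switch.

```bash
python3 jog.py '[[0,0,0,0,0,-0.02,0],[0,0,0,0,0,-0.07,0],[0,0,0,0,0,-0.07,0],[0,0,0,0,0,-0.07,0]]'; python3 -c "
from h import *
go(*to_lamp(80,-38),.074,.285)"
```

```text
clock: 21.92
eef_pos: [0.5793, -0.0231, 0.1189]
tool_rot: [0.599, 0.8, 0.0, 0.0]
ft_force: [0.0, -0.5, -0.5]
grip_width: -0.0003
grasp_force: 0.0
rv [ 0. -0.  0.] d [-0.0378  0.0792  0.0449] rows>= 1.6 j [-0.04  0.47  0.03  1.14  0.    1.25] t 21.9
```

```bash
python3 jog.py '[[0,0,0,-0.019,0.04,0,0],[0,0,0,-0.0378,0.079,0,0],[0,0,0,-0.0378,0.079,0,0],[0,0,0,-0.0378,0.079,0.03,0],[0,0,0,-0.0378,0.079,0.045,0],[0,0,0,-0.0378,0.079,0.045,0]]'; python3 jog.py '[[0,0,0,0.01,0,0,0],[0,0,0,0.018,0,0,0],[0,0,0,0.024,0,0,0],[0,0,0,0.03,0,0,0],[0,0,0,0.034,0,0,0],[0,0,0,0.034,0,0,0]]'
```

```text
clock: 22.68
eef_pos: [0.6632, -0.037, 0.0719]
tool_rot: [0.599, 0.8, -0.002, -0.002]
ft_force: [0.5, 1.2, 0.3]
grip_width: -0.0003
grasp_force: 0.0
clock: 23.42
eef_pos: [0.6565, -0.005, 0.0745]
tool_rot: [0.6, 0.8, -0.0, 0.001]
ft_force: [1.6, -2.5, 2.1]
grip_width: -0.0
grasp_force: 1.5
```

```bash
python3 -c "
from h import *
go(*to_lamp(80,-2),.074,.285)"; python3 jog.py '[[0,0,0,0.001,0,0,0],[0,0,0,0.002,0,0,0],[0,0,0,0.002,0,0,0]]'
```

```text
rv [ 0.001  0.001 -0.   ] d [0.0025 0.     0.0005] rows>= 0.0 j [-0.01  0.65  0.22  1.14 -0.    1.28] t 23.4
clock: 23.8
eef_pos: [0.6564, -0.0046, 0.0746]
tool_rot: [0.6, 0.8, -0.001, 0.002]
ft_force: [3.0, -6.2, 0.8]
grip_width: -0.0002
grasp_force: 3.1
```

```bash
python3 jog.py '[[0,0,0,0.001,0,0,0],[0,0,0,0.0025,0,0,0],[0,0,0,0.0025,0,0,0]]'; python3 jog.py '[[0,0,0,-0.02,0,0,0],[0,0,0,-0.03,0,-0.02,0],[0,0,0,-0.06,-0.03,-0.07,0],[0,0,0,-0.11,-0.07,-0.11,0],[0,0,0,-0.17,-0.08,-0.13,0],[0,0,0,-0.23,-0.08,-0.13,0],[0,0,0,-0.23,-0.08,-0.13,0]]'; python3 -c "
from h import *
import cv2
a,s,d=[cv2.cvtColor(bot.camera(n),cv2.COLOR_RGB2BGR) for n in ('wrist','scene','side')]
g=lambda im:(255*(im/255.)**.5).astype(np.uint8)
o=np.zeros((600,800,3),np.uint8)
o[:300,:400]=cv2.resize(g(s[220:310,230:350]),(400,300),interpolation=2)
o[:300,400:]=cv2.resize(g(d[165:255,245:365]),(400,300),interpolation=2)
o[300:,:400]=cv2.resize(s,(400,300),interpolation=2)
o[300:,400:]=cv2.resize(g(a),(400,300),interpolation=2)
cv2.imwrite('pics/w6.png',o)"
```

```text
clock: 24.18
eef_pos: [0.6563, -0.0043, 0.0746]
tool_rot: [0.601, 0.799, -0.002, 0.003]
ft_force: [4.1, -10.2, 0.3]
grip_width: -0.0
grasp_force: 5.1
clock: 25.05
eef_pos: [0.6423, -0.2476, 0.2039]
tool_rot: [0.602, 0.799, 0.001, -0.0]
ft_force: [0.1, 0.8, -0.0]
grip_width: -0.0001
grasp_force: 0.0
```

View pics/w6.png

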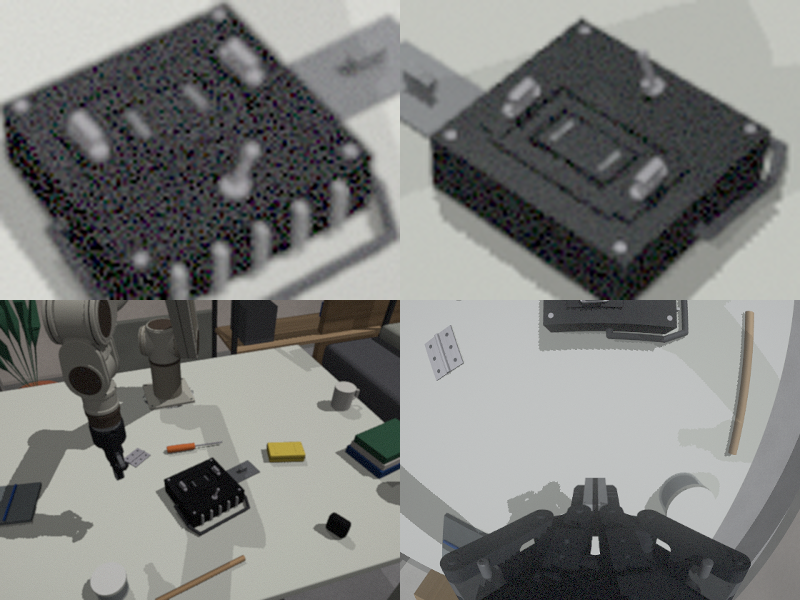

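The picture shows the battery flush in the bay (side crop, around (585,150)), the toggle leaning left (scene crop, (245,160)) and both buttons aside. The panel is flat on the desk and the other items are where they were, so I'm handing in.

```bash
python3 -c "
from workcell import bot
print(bot.job_done())"
```

```text
the job is handed in; nothing more can be done
None
```

I handed the job in at about 25 s: both turn buttons are aside, the panel lies flat on the desk with its handle up, the battery is home and flush, and the switch is fully on. The final picture shows all of this, with the bystander items where they lay; the hand-in returned no verdict.

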